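Change over the drying slides

TASK

Two drying slides with wire guards over their rear stand on the worktop: one tray is empty and stands part-way out, the other is home and holds a grey mortar block. First push the empty tray fully home under its guard; then hook a fingertip behind the upright lip of the tray with the block and draw it all the way out to its stop, with the block left lying in its pan, untouched by the fingers. Work with the fingertips only: pinch, grip and lift nothing, and do not shift the stopper, the weight and the vial standing around.

Things in the scene. Friction and masses are not known exactly. Their poses are not given: they have to be found in the camera images.
- specimen_slide: Fixed drying slide whose tray holds the block. Base plate 300 x 120 x 8 mm with 10 mm side rails; origin at the centre of its underside. Own +x points to its rear, the tray comes out along its -x, z up. Guard of aluminium corner posts and thin steel bars (top, sides) with a closed rear, top 68 mm above the worktop, over the rear part from x = +39 to +148 mm.
- empty_slide: The same slide with an empty tray; origin and axes as for specimen_slide. The two slides change places (left / right), shift and turn between runs.
- specimen_tray (a joint): Travel of the tray that holds the block, m: 0 = fully home (its start), 0.11 = drawn out to its stop. Stays where it is left; sliding friction about 1.5 N plus light damping.
- empty_tray (a joint): Travel of the empty tray, m: 0 = fully home against its stop, 0.11 = fully out; starts between 0.05 and 0.09. Same friction.
- specimen_lip (a point): Middle of the rear face of the upright lip at the front end of the block's tray, 28 mm above the worktop; +x points to the pan. Lip 70 mm wide (y), 8 mm thick, 10 to 47 mm above the worktop. Behind it a free finger gap 56 mm long (x), 94 mm wide, floor 12 mm above the worktop, then the pan's rim (top at 24 mm); guard 61 mm behind this face when home.
- empty_lip (a point): The same point (middle of the rear face) on the lip of the empty tray; same sizes and axes.
- specimen_lip_front (a point): Middle of the front face of the lip of the block's tray, 8 mm ahead of the rear face, 28 mm above the worktop. Pressing the lip's front and rear at once counts as pinching.
- empty_lip_front (a point): The same point on the front face of the empty tray's lip: the face to push on.
- mortar_block: Grey hardened mortar half-prism, 40 x 65 x 40 mm, about 0.23 kg, lying loose in the pan (inside 84 x 88 mm, rim 12 mm high over the pan's floor); origin at the centre of its underside, z up. With the tray home it is under the wire guard, seen between its bars.
- stopper: Black rubber stopper, 25 mm across, 24 mm high, standing loose between the slides; origin at the centre of its underside. Leave it.
- metal_weight: Turned pale metal weight with a knob, 27 mm across, 43 mm high, standing loose to the right of the slides; origin at the centre of its underside. Leave it.
- vial: Small vial with a green cap, 23 mm across, 62 mm high, standing loose to the left of the slides; origin at the centre of its underside. Leave it.
Mind the look-alikes: they are no part of the job. There is more than one size of the mortar_block; the job needs the smallest.

How it is judged:
By the outcome, as a careful person would: the job done as asked, in the order asked, and still so for the second after the job is handed in, with the robot touching nothing.
It also fails if it takes over 45 s, if anything falls off the work surface, if the arm or the gripper's body presses on something with over 40 N, if the wrist force passes 120 N, or if a joint passes its speed limit or range.

ROBOT

A 6-joint arm with a two-finger parallel gripper is mounted at the origin on a cart in front of the work surface, level with it; the furniture and walls round the work are solid. World frame = base frame: x ahead of the robot, y to its left, z up, the work surface at z = 0. Lengths are in m, angles in degrees, forces in N, time in s.
With the tool pointing down it reaches from about 0.375 to 0.9 m from the base axis. Payload 3.1 kg.
Tool frame: the origin (TCP) lies midway between the tips of the shut fingers; the grasp point (between the pads) lies 19 mm behind it (robot.grip_depth is the distance from the TCP to the grasp point, in m); z points along the fingers, y is the direction in which the jaws open and shut (so a half turn about z gives the same grasp; the last joint's range is limited). The gripper opens to 85 mm and grips with 20 to 120 N. Pads are 22 mm wide; open, the fingers measure 114 mm over their backs; the gripper's body (76 mm by 85 mm) begins 54 mm behind the grasp point. The pads swing forward as they close: fully open they stand 13 mm farther back than shut.
Start: joints at [63.226, 30.224, 82.088, -0, 67.689, -10.227], TCP at [0.178, 0.599, 0.231] pointing down, gripper open.
Joint ranges: [-176.69, 176.69], [-43.24, 126.21], [12.49, 139.97], [-82, 262], [0, 151.66], [-163.58, 163.58]. Speed limits (degrees/s): [159.86, 159.86, 180, 180, 180, 180].

INTERFACE

Orientations are given as a 3x3 rotation matrix whose columns are the frame's x, y, z axes.
In Python, from station import robot gives the robot as it stands.
- The arm moves only by the tool step_arm, never from a script. Its argument "targets" is one flat list of numbers, 5 for each row, row after row: the shift along the tool's x, y, z in cm, then the turn about the tool's z in units of 6 degrees (1.0 is 6 degrees), then the opening in per cent of the stroke, from 0 (shut) to 100 (fully open). In form: [tx, ty, tz, twist, jaw, tx, ty, tz, twist, jaw, ...]. A call has 1 to 5 rows; each row is the pose to reach, as a shift and turn from the pose measured when the call began, along the tool's axes at that moment; what a row does not reach only later rows make up. A row lasts 1/10 s, in which the tool goes at most 50 mm and 8.59 degrees, less where a joint would pass 70% of its speed; a pose out of reach is approached as far as the arm can. A call with a gripper value outside its range is refused whole. The fingers move at their own pace and stop on an object; "newtons" is the grip in N (left out, the last holds). Time passes only in rows, so rows that repeat a pose let the fingers close. It gives the time, the measured TCP pose, the force and the opening at its end, in the units of the state.
- robot.state(): the state, without advancing time (a new reading comes with each control period).
- robot.grab_frame(name): name is "side" or "top" or "wrist"; returns a dict with "pixels" (384x512x3 uint8, red, green, blue), "mtx" (3x3 intrinsics, pixels), "R" (3x3) and "t" (3): a world point X has camera coordinates R X + t. Camera axes: x right, y down, z forward; pixel columns grow to the right and rows downward; lengths in m; the calibration is good to about 2 mm. A picture is of the moment at which its call begins. There is no depth.
- robot.finish_job(): hands the job in, once; it reports no verdict.
Trained networks look in the newest picture that a camera, given by its name, has taken for a name from the list of things; names that differ only in an ending like _2 or _b are one class to them, and where a whole thing is asked for, a point or a joint stands for the part that bears it (a point fixed in the world has none). Each returns a list of dicts, best first, with "confidence" (0 to 1); they miss things now and then, are a little off and sometimes report something else, mostly with a low value. They report only what shows in the picture. A call takes as long as a camera call. They do not tell look-alikes from the thing itself.
- robot.recognise(camera, thing): "at" ([x, y, z] in m, in world coordinates, good to about 4 mm: the middle of the surface that is visible of it).
The state is a dict: "time": time; "q": joint angles; "joint_velocities": joint speeds; "tau": joint torques, N m; "tool_pos": TCP position; "orientation": TCP orientation; "ft_force": force on the tool from outside, world axes, zero at the start; "ft_torque": the same for the moment, N m; "width": finger opening in m.
Only numpy, scipy, OpenCV 4.12 (cv2) and the standard library are available. Lean on these libraries where they do the work, as an engineer would, in place of code of your own. Each camera call takes 0.05 s, during which the arm holds its last target. There are 200 camera calls.

## Working session

There is one attempt and no reset: what is moved stays moved. The work goes in short steps, Python scripts to look and compute and a tool call to move; the robot and the scene stay as the last step left them, time stands still between calls to the robot, and variables do not carry over. Pictures are saved under pics/ and viewed, about 8 in all and at most 12, crops included, and the job is handed in when it is done.

Besides the shell and the picture viewer there is one more tool, called after "Request:" as name(argument=value, ...) on one line, values as JSON. step_arm: Moves the arm, as the interface text tells. Its arguments: {"type":"object","properties":{"targets":{"type":"array","items":{"type":"number"}},"newtons":{"type":"number"}},"required":["targets"]}

```bash
mkdir -p pics
cat > h.py <<'E'
from station import robot
import cv2, numpy as np
def shot(c,n):
    f=robot.grab_frame(c); cv2.imwrite(f'pics/{n}.png',cv2.cvtColor(f['pixels'],cv2.COLOR_RGB2BGR)); return f
def px(f,X):
    p=f['mtx']@(f['R']@np.array(X)+f['t']); return p[:2]/p[2]
def ray(f,uv,z):
    d=f['R'].T@np.linalg.inv(f['mtx'])@np.array([*uv,1.]); o=-f['R'].T@f['t']; return o+d*(z-o[2])/d[2]
E
python3 - <<'E'
from h import *
s=robot.state(); print(s['time'],s['orientation'],s['tool_pos'],s['width'])
for c in('top','side'):
    f=shot(c,c+'0'); print(c,(-f['R'].T@f['t']).round(3))
    for n in ['specimen_slide','empty_slide','specimen_lip','empty_lip','mortar_block','stopper','metal_weight','vial']:
        for d in robot.recognise(c,n)[:3]: print(n,np.round(d['at'],3),round(d['confidence'],2),px(f,d['at']).round())
E
```

```text
0.0 [[-9.58593200e-01  2.84777286e-01 -9.87362518e-04]
 [ 2.84778707e-01  9.58591411e-01 -1.89604292e-03]
 [ 4.06527272e-04 -2.09871367e-03 -9.99997715e-01]] [0.17761813 0.59848987 0.2303436 ] 0.08561543950870606
top [ 0.272 -0.009  1.424]
specimen_slide [0.585 0.188 0.012] 0.61 [200. 195.]
specimen_slide [ 0.513 -0.004  0.024] 0.51 [255. 219.]
empty_slide [ 0.62  -0.17   0.009] 0.97 [306. 192.]
specimen_lip [0.617 0.18  0.013] 0.7 [203. 186.]
specimen_lip [ 0.516 -0.007  0.023] 0.54 [256. 218.]
empty_lip [ 0.609 -0.169  0.014] 0.61 [306. 194.]
mortar_block [ 0.408 -0.02   0.055] 0.97 [258. 250.]
mortar_block [0.685 0.022 0.055] 0.6 [251. 166.]
mortar_block [0.661 0.167 0.052] 0.53 [207. 170.]
stopper [ 0.516 -0.005  0.021] 0.38 [256. 218.]
metal_weight [ 0.488 -0.352  0.022] 0.46 [360. 233.]
vial [0.59  0.343 0.052] 0.62 [152. 188.]
vial [ 0.606 -0.167  0.015] 0.35 [305. 195.]
side [ 0.56  -0.865  0.443]
specimen_slide [0.594 0.174 0.01 ] 0.78 [252. 187.]
specimen_slide [ 0.61  -0.171  0.011] 0.68 [266. 247.]
empty_slide [ 0.639 -0.181  0.013] 0.83 [280. 247.]
specimen_lip [0.615 0.18  0.008] 0.81 [259. 186.]
empty_lip [ 0.609 -0.167  0.011] 0.96 [265. 246.]
mortar_block [ 0.411 -0.059  0.046] 0.86 [179. 214.]
mortar_block [0.667 0.145 0.046] 0.64 [277. 178.]
mortar_block [ 0.689 -0.     0.038] 0.56 [291. 201.]
stopper [ 0.517 -0.011  0.018] 0.42 [225. 213.]
metal_weight [ 0.485 -0.362  0.021] 0.73 [201. 305.]
vial [0.594 0.338 0.032] 0.61 [249. 162.]
```

```bash
python3 -c "
import cv2,numpy as np
a=[cv2.imread(f'pics/{c}0.png') for c in('top','side')]
cv2.imwrite('pics/top0b.png',cv2.resize(a[0],(800,600)))
cv2.imwrite('pics/side0b.png',cv2.resize(a[1],(800,600)))"
```

```text
(no output)
```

View pics/top0b.png

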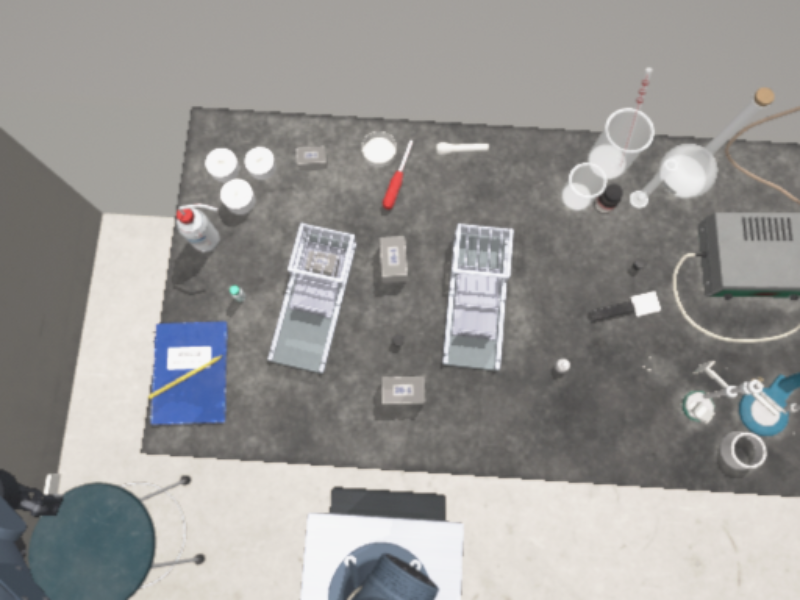

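View pics/side0b.png

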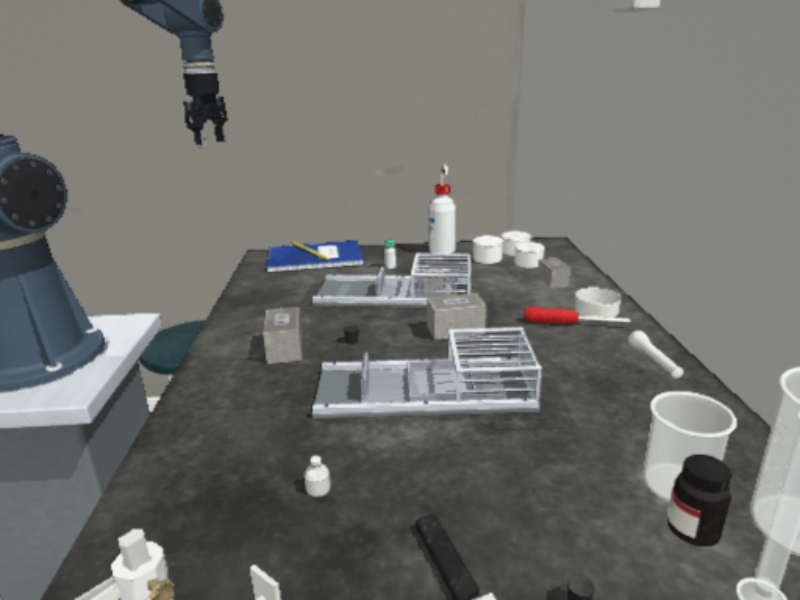

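The top view shows the specimen slide on the left (base front edge at 270,362 to 323,371, guard rear at 304,225 to 355,233). The empty slide is on the right (front 445,364 to 499,367, guard rear 456,225 to 513,229), with its lip part-way out. The stopper is at 397,343, and loose look-alike blocks are at 393,260 and 403,390.

```bash
cat >> h.py <<'E'
def go(p,xdir,s=None):
    """shift (cm) and twist units to bring TCP to p with tool x along xdir (world xy)"""
    s=s or robot.state(); R=np.array(s['orientation'])
    d=R.T@(np.array(p)-s['tool_pos'])*100
    v=R.T@np.array([xdir[0],xdir[1],0]); a=np.degrees(np.arctan2(v[1],v[0]))
    return np.r_[d,a/6].round(2)
E
python3 - <<'E'
from h import *
f=robot.grab_frame('top')
k=1.5625
for n,fr,re in [('spec',(296.5,366.5),(329.5,229)),('empty',(472,365.5),(484.5,227))]:
    a=ray(f,np.array(fr)/k,.010); b=ray(f,np.array(re)/k,.068)
    u=(b-a)[:2]; L=np.linalg.norm(u); u/=L
    c=a[:2]+.15*u
    print(n,a,b,'L',L,'yaw',np.degrees(np.arctan2(u[1],u[0])),'c',c, 'liphome',c-.022*u)
    print(' view',go([*(c-.07*u),.30],-u))
print(robot.grab_frame('wrist')['R']@robot.state()['orientation'])
w=robot.grab_frame('wrist');print(w['R']@robot.state()['tool_pos']+w['t'],w['mtx'])
E
```

```text
spec [0.44805487 0.21026415 0.01      ] [0.73996823 0.15927635 0.068     ] L 0.2963328668776519 yaw -9.907762441012135 c [0.59581777 0.18445476] liphome [0.57414588 0.18824014]
 view [-44.91 -28.66  -6.87  -1.11]
empty [ 0.47383091 -0.16268327  0.01      ] [ 0.76566172 -0.17208727  0.068     ] L 0.291982292387443 yaw -1.845669298229932 c [ 0.62375309 -0.16751438] liphome [ 0.6017645  -0.16680582]
 view [-57.79 -62.57  -6.87  -2.45]
[[ 6.07801012e-05  9.99999868e-01  5.10242416e-04]
 [-9.48525814e-01  2.19245169e-04 -3.16699750e-01]
 [-3.16699820e-01 -4.64729061e-04  9.48525702e-01]]
[0.00075878 0.03236174 0.16016082] [[327.82114144   0.         256.46649941]
 [  0.         327.82114144 193.17855923]
 [  0.           0.           1.        ]]
```

Request:
step_arm(targets=[-45,-28.6,-5,-1.1,0,-45,-28.6,-5,-1.1,0,-45,-28.6,-5,-1.1,0,-45,-28.6,-5,-1.1,0,-45,-28.6,-5,-1.1,0])

```text
time: 1.55
tool_pos: [0.3423, 0.4098, 0.255]
orientation: [[-0.985, 0.172, 0.001], [0.172, 0.985, 0.0], [-0.0, 0.0, -1.0]]
ft_force: [1.2, 1.3, -0.3]
width: 0.0123
```

Run:
```python
from h import *
s=robot.state();print(s['time'],s['tool_pos'])
yw=np.radians(-9.9);u=np.array([np.cos(yw),np.sin(yw)])
print(go([.527,.197,.28],-u,s))
```

```text
1.55 [0.34233412 0.40982863 0.25504427]
[-21.86 -17.78  -2.49  -0.  ]
```

Request:
step_arm(targets=[-21.9,-17.8,-2.5,0,0,-21.9,-17.8,-2.5,0,0,-21.9,-17.8,-2.5,0,0,-21.9,-17.8,-2.5,0,0,-21.9,-17.8,-2.5,0,0])

```text
time: 2.05
tool_pos: [0.5056, 0.2215, 0.2774]
orientation: [[-0.985, 0.172, 0.001], [0.172, 0.985, 0.001], [-0.001, 0.001, -1.0]]
ft_force: [0.4, 1.0, 0.1]
width: -0.0002
```

Request:
step_arm(targets=[-2.5,-2,0,0,0,-2.5,-2,0,0,0])

```text
time: 2.25
tool_pos: [0.5305, 0.1939, 0.2777]
orientation: [[-0.984, 0.178, 0.004], [0.178, 0.984, -0.0], [-0.004, 0.001, -1.0]]
ft_force: [-0.6, 0.7, 0.6]
width: 0.0
```

Run:
```python
from h import *
s=robot.state();print(s['time'],s['tool_pos'])
f=shot('wrist','w1'); np.savez('w1.npz',**f)
for n in ['specimen_lip','mortar_block','stopper']:
    for d in robot.recognise('wrist',n)[:2]: print(n,np.round(d['at'],3),round(d['confidence'],2),px(f,d['at']).round())
i=cv2.resize(cv2.imread('pics/w1.png'),(800,600),interpolation=cv2.INTER_CUBIC);cv2.imwrite('pics/w1b.png',i)
u=np.array([np.cos(np.radians(-1.8)),np.sin(np.radians(-1.8))])
print(go([.555,-.165,.28],-u,s))
```

```text
2.25 [0.53052066 0.19386903 0.27772302]
specimen_lip [0.61  0.183 0.014] 0.6 [260. 211.]
mortar_block [0.668 0.025 0.056] 0.86 [147. 285.]
mortar_block [ 0.409 -0.006  0.055] 0.63 [50. 80.]
stopper [0.51  0.002 0.024] 0.74 [101. 165.]
[ -8.8  -34.88  -0.21  -1.41]
```

View pics/w1b.png

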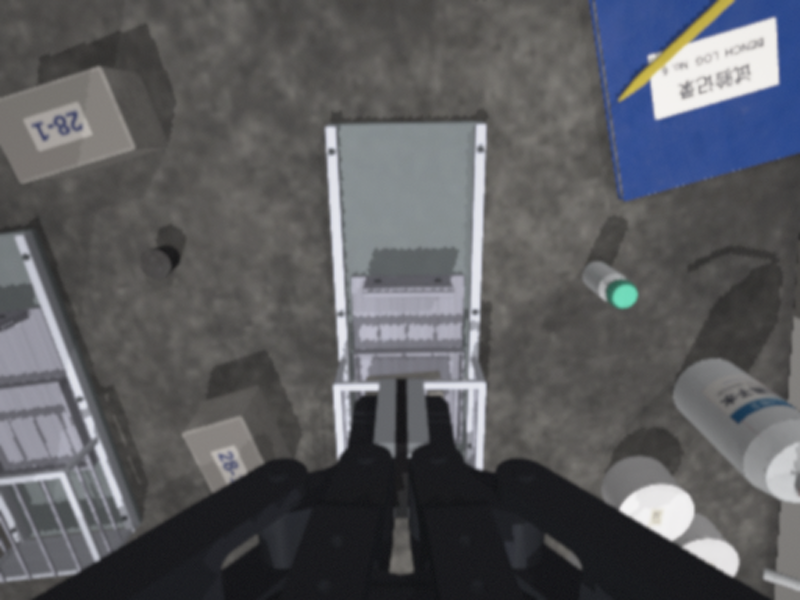

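Run:
```python
from h import *
f=dict(np.load('w1.npz'));k=1.5625
P=lambda u,v,z:ray(f,(u/k,v/k),z)
for z in(.008,.018): print('front',z,P(326,125,z),P(487,122,z))
a,b=P(334,385,.068),P(486,384,.068);print('guard',a,b)
l,r=P(354,290,.047),P(463,290,.047);print('liptop',l,r,np.linalg.norm(l-r))
l2,r2=P(352,274,.010),P(463,274,.010);print('lipbot',l2,r2)
for z in (.008,.018):
  m=(P(326,125,z)+P(487,122,z))/2;g=(a+b)/2;u=(g-m)[:2];L=np.linalg.norm(u);u/=L
  print(z,'L',L,'(189)','yaw',np.degrees(np.arctan2(u[1],u[0])),'lip along from guard',u@((l+r)/2-g)[:2])
```

```text
front 0.008 [0.43715343 0.15239868 0.008     ] [0.45673934 0.27284204 0.008     ]
front 0.018 [0.43745592 0.15374539 0.018     ] [0.45656532 0.27125846 0.018     ]
guard [0.62366919 0.12437131 0.068     ] [0.64351855 0.23900465 0.068     ]
liptop [0.55791733 0.15204328 0.047     ] [0.57266775 0.23365787 0.047     ] 0.08293682255237214
lipbot [0.55481369 0.14774107 0.01      ] [0.57115707 0.23816964 0.01      ]
0.008 L 0.1891932820072205 (189) yaw -9.409885973946464 lip along from guard -0.06920730819938324
0.018 L 0.18911057245093812 (189) yaw -9.377667504413004 lip along from guard -0.0692073842015613
```

Request:
step_arm(targets=[-8.8,-34.9,0,-1.4,0,-8.8,-34.9,0,-1.4,0,-8.8,-34.9,0,-1.4,0,-8.8,-34.9,0,-1.4,0,-8.8,-34.9,0,-1.4,0])

```text
time: 2.95
tool_pos: [0.5439, -0.0477, 0.2772]
orientation: [[-1.0, 0.023, -0.0], [0.023, 1.0, 0.001], [0.0, 0.001, -1.0]]
ft_force: [1.0, -0.2, 0.4]
width: -0.0001
```

Run:
```python
from h import *
u=np.array([np.cos(np.radians(-1.8)),np.sin(np.radians(-1.8))])
print(go([.53,-.165,.28],-u))
```

```text
[  1.12 -11.76  -0.3    0.08]
```

Request:
step_arm(targets=[1.1,-11.7,0,0,0,1.1,-11.7,0,0,0,1.1,-11.7,0,0,0,1.1,-11.7,0,0,0])

```text
time: 3.35
tool_pos: [0.53, -0.1654, 0.277]
orientation: [[-1.0, 0.025, -0.0], [0.025, 1.0, 0.001], [0.0, 0.001, -1.0]]
ft_force: [-0.1, 0.2, 1.1]
width: -0.0003
```

Run:
```python
from h import *
s=robot.state();print(s['time'],s['tool_pos'])
f=shot('wrist','w2'); np.savez('w2.npz',**f)
i=cv2.resize(cv2.imread('pics/w2.png'),(800,600),interpolation=cv2.INTER_CUBIC);cv2.imwrite('pics/w2b.png',i)
```

```text
3.35 [ 0.53000236 -0.16538347  0.27700426]
```

View pics/w2b.png

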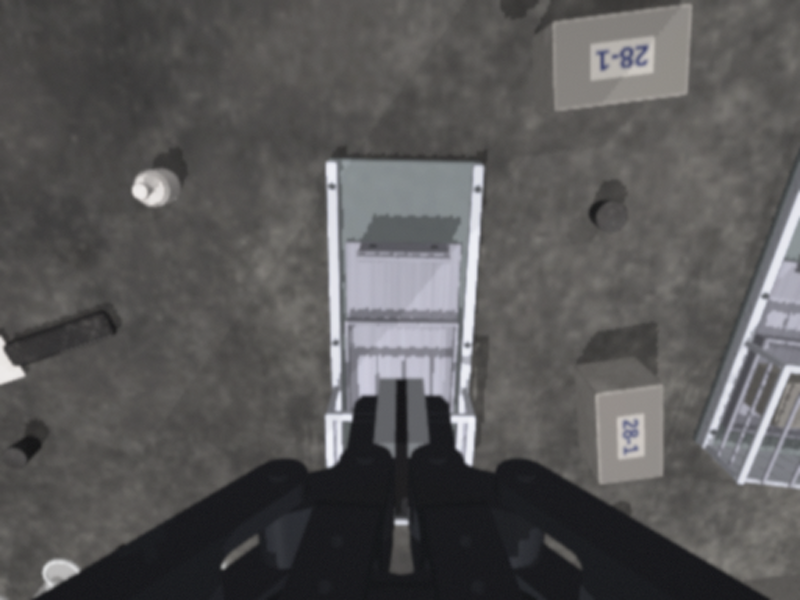

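The empty slide's front corners are at (326,161) and (484,162), the guard's front bar at (327..474, 416), and the lip's top at (358..448, 254).

Run:
```python
from h import *
f=dict(np.load('w2.npz'));k=1.5625
P=lambda u,v,z:ray(f,(u/k,v/k),z)
m=(P(326,161,.012)+P(484,162,.012))/2
g=(P(327,416,.068)+P(474,415,.068))/2
l=(P(358,254,.047)+P(448,254,.047))/2; print(np.linalg.norm(P(358,254,.047)-P(448,254,.047)))
u=(g-m)[:2];L=np.linalg.norm(u);u/=L
print(m,g,l,L,'yaw',np.degrees(np.arctan2(u[1],u[0])),'lip',u@(l-g)[:2])
lip=g[:2]-.069*u; start=g[:2]+(u@(l-g)[:2])*u
print('home front',lip)
for n,q in [('above',[*(start-.045*u),.10]),('down',[*(start-.035*u),.026]),('end',[*(lip-.011*u),.026])]: print(n,q,go(q,-u))
```

```text
0.06676169753207274
[ 0.47071258 -0.16106833  0.012     ] [ 0.65871602 -0.16928361  0.068     ] [ 0.53501716 -0.16431019  0.047     ] 0.18818284559023535 yaw -2.502089403781815 lip -0.12379804538501765
home front [ 0.5897818  -0.16627136]
above [np.float64(0.49007890169466084), np.float64(-0.1619145906685451), 0.1] [ 3.98  0.03 17.7   0.19]
down [np.float64(0.5000693679971653), np.float64(-0.16235114886457752), 0.026] [ 2.980e+00 -1.000e-02  2.509e+01  1.900e-01]
end [np.float64(0.5787922897093889), np.float64(-0.16579114211899382), 0.026] [-4.9  -0.17 25.09  0.19]
```

Request:
step_arm(targets=[4,0,5,0.2,0,4,0,10,0.2,0,4,0,15,0.2,0,4,0,20,0.2,0,4,0,24.9,0.2,0])

```text
time: 3.9
tool_pos: [0.4903, -0.1592, 0.0377]
orientation: [[-0.999, 0.041, 0.001], [0.041, 0.999, 0.003], [-0.001, 0.003, -1.0]]
ft_force: [1.1, -0.1, -0.2]
width: 0.0001
```

Run:
```python
from h import *
s=robot.state();print(s['time'],s['tool_pos'],s['ft_force'])
yw=np.radians(-2.5);u=np.array([np.cos(yw),np.sin(yw)])
print(go([.5788,-.1658,.026],-u,s))
```

```text
3.9 [ 0.4903412  -0.15918444  0.03766252] [ 1.13518813 -0.11383045 -0.21876529]
[-8.86 -0.3   1.17  0.02]
```

Request:
step_arm(targets=[0,-0.3,1.1,0,0,-1,-0.3,1.1,0,0,-2.5,-0.3,1.1,0,0,-4,-0.3,1.1,0,0,-5.5,-0.3,1.1,0,0])

```text
time: 4.4
tool_pos: [0.547, -0.1638, 0.0299]
orientation: [[-0.999, 0.04, 0.003], [0.04, 0.999, 0.001], [-0.003, 0.001, -1.0]]
ft_force: [-1.8, -1.7, -1.7]
width: -0.0
```

Request:
step_arm(targets=[-0.8,0,0,0,0,-1.6,0,0,0,0,-2.4,0,0,0,0])

```text
time: 4.7
tool_pos: [0.5722, -0.1646, 0.0319]
orientation: [[-0.999, 0.039, 0.005], [0.039, 0.999, 0.0], [-0.005, 0.001, -1.0]]
ft_force: [-2.6, 0.8, 0.6]
width: -0.0
```

Run:
```python
from h import *
s=robot.state();print(s['time'],s['tool_pos'],s['ft_force'])
yw=np.radians(-2.5);u=np.array([np.cos(yw),np.sin(yw)])
print(go([.5788,-.1658,.026],-u,s))
```

```text
4.7 [ 0.57220712 -0.16455698  0.03193112] [-2.57855851  0.8010099   0.60054603]
[-0.66 -0.1   0.6   0.05]
```

Now I'll creep forward until the force rises.

Request:
step_arm(targets=[-0.3,0,0.3,0,0,-0.6,0,0.3,0,0,-0.6,0,0.3,0,0])

```text
time: 5.0
tool_pos: [0.5786, -0.1649, 0.0289]
orientation: [[-0.999, 0.039, 0.005], [0.039, 0.999, 0.0], [-0.005, 0.0, -1.0]]
ft_force: [-0.2, -0.6, -0.1]
width: -0.0
```

Request:
step_arm(targets=[-0.2,0,0,0,0,-0.3,0,0,0,0,-0.4,0,0,0,0,-0.4,0,0,0,0])

```text
time: 5.4
tool_pos: [0.5787, -0.1646, 0.0285]
orientation: [[-0.999, 0.038, -0.003], [0.038, 0.999, 0.002], [0.003, 0.002, -1.0]]
ft_force: [-8.8, -1.8, 5.5]
width: 0.0002
```

Request:
step_arm(targets=[-0.7,0,0,0,0,-0.7,0,0,0,0])

```text
time: 5.6
tool_pos: [0.5786, -0.1638, 0.0278]
orientation: [[-0.999, 0.037, -0.019], [0.037, 0.999, 0.006], [0.019, 0.005, -1.0]]
ft_force: [-15.0, -2.5, 9.2]
width: -0.0005
```

Request:
step_arm(targets=[1,0,0,0,0,3,0,0,0,0,4,0,-3,0,0,4,0,-8,0,0,4,0,-13,0,0])

```text
time: 6.1
tool_pos: [0.5405, -0.1631, 0.159]
orientation: [[-0.999, 0.038, -0.02], [0.038, 0.999, 0.007], [0.02, 0.007, -1.0]]
ft_force: [1.1, -0.2, 0.2]
width: -0.0002
```

Request:
step_arm(targets=[1,0,-5,0,0,3.5,0,-10,0,0,3.5,0,-12,0,0,3.5,0,-12,0,0])

```text
time: 6.5
tool_pos: [0.5102, -0.1641, 0.2845]
orientation: [[-0.999, 0.039, -0.01], [0.039, 0.999, 0.002], [0.01, 0.002, -1.0]]
ft_force: [-0.6, -0.9, 0.8]
width: -0.0001
```

Run:
```python
from h import *
s=robot.state();print(s['time'],s['tool_pos'])
f=shot('wrist','w3'); np.savez('w3.npz',**f)
i=cv2.resize(cv2.imread('pics/w3.png'),(800,600),interpolation=cv2.INTER_CUBIC);cv2.imwrite('pics/w3b.png',i)
g=np.array([.65872,-.16928]);yw=np.radians(-2.5);u=np.array([np.cos(yw),np.sin(yw)])
q=g-.069*u;print('expected home lip front top px',px(f,[*q,.047])*1.5625)
u=np.array([np.cos(np.radians(-9.4)),np.sin(np.radians(-9.4))]);lip=np.array([.6336,.1817])-.061*u
print('lip',lip,go([*(lip+.027*u),.20],-u,s))
```

```text
6.5 [ 0.5101625  -0.16405796  0.28446746]
expected home lip front top px [402.38534924 346.04261025]
lip [0.5734191  0.19166288] [-7.71 35.44  8.43  1.2 ]
```

View pics/w3b.png

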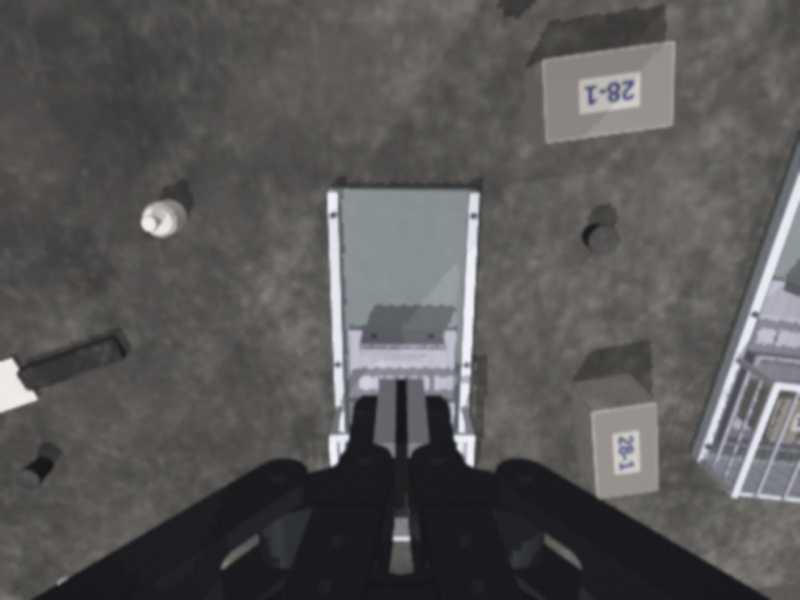

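The empty tray's lip edge is at row 344, where 346 was expected for home, and nothing else has moved. Next is the specimen tray.

Request:
step_arm(targets=[-7.7,35.4,5,1.2,0,-7.7,35.4,5,1.2,0,-7.7,35.4,5,1.2,0,-7.7,35.4,5,1.2,0,-7.7,35.4,5,1.2,0])

```text
time: 7.05
tool_pos: [0.5699, 0.0792, 0.2445]
orientation: [[-0.986, 0.164, -0.017], [0.164, 0.986, 0.005], [0.018, 0.002, -1.0]]
ft_force: [1.3, 0.4, 0.6]
width: -0.0002
```

```bash
cat >> h.py <<'E'
def spec(off,z,s=None):
    u=np.array([np.cos(np.radians(-9.4)),np.sin(np.radians(-9.4))]);lip=np.array([.57342,.19166]); s=s or robot.state()
    print(s['time'],np.round(s['tool_pos'],4),'off now',u@(s['tool_pos'][:2]-lip).round(4),np.round(s['ft_force'],1),go([*(lip+off*u),z],-u,s))
E
python3 -c "
from h import *
spec(.027,.2)"
```

```text
7.05 [0.5699 0.0792 0.2445] off now 0.01490483559033395 [1.3 0.4 0.6] [-1.280e+00  1.114e+01  4.450e+00 -1.000e-02]
```

Request:
step_arm(targets=[-1.3,11.1,2,0,0,-1.3,11.1,6,0,0,-1.3,11.1,10,0,0,-1.3,11.1,12,0,0,-1.3,11.1,12,0,0])

```text
time: 7.55
tool_pos: [0.5934, 0.188, 0.1167]
orientation: [[-0.986, 0.162, -0.033], [0.162, 0.987, 0.003], [0.033, -0.002, -0.999]]
ft_force: [-0.8, 0.4, -0.1]
width: 0.0001
```

Run:
```python
from h import *
spec(.027,.024)
f=shot('wrist','w4')
i=cv2.resize(cv2.imread('pics/w4.png'),(800,600),interpolation=cv2.INTER_CUBIC);cv2.imwrite('pics/w4b.png',i)
```

```text
7.55 [0.5934 0.188  0.1167] off now 0.02033574929243339 [-0.8  0.4 -0.1] [-0.97  0.06  9.24  0.01]
```

View pics/w4b.png

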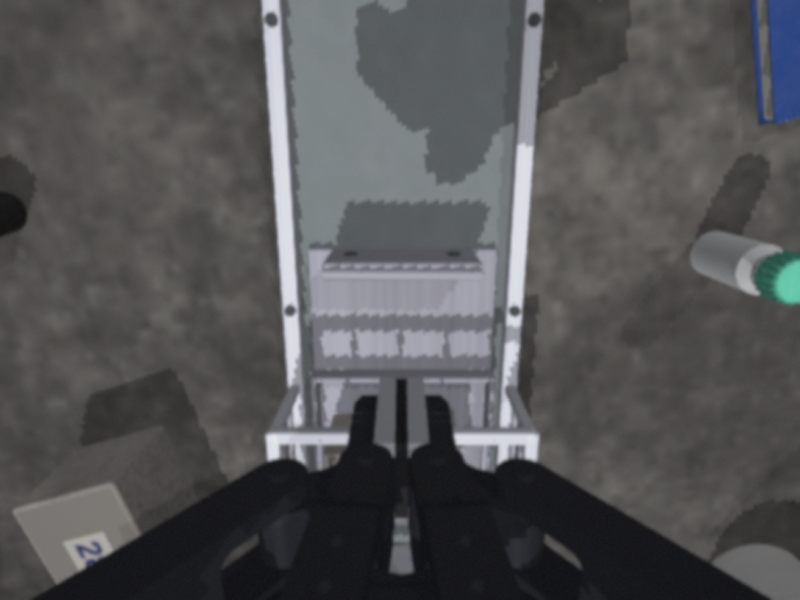

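The lip (rows 262-278, centred at column 402) and the finger gap behind it (rows 278-373) line up with the closed fingers, so I'll descend.

Request:
step_arm(targets=[-0.9,0,3,0,0,-0.9,0,6,0,0,-0.9,0,8,0,0,-0.9,0,9.1,0,0,-0.9,0,9.1,0,0])

```text
time: 8.1
tool_pos: [0.6023, 0.1855, 0.0287]
orientation: [[-0.986, 0.164, -0.028], [0.164, 0.986, 0.004], [0.028, -0.001, -1.0]]
ft_force: [-0.3, 0.5, 0.2]
width: 0.0002
```

```bash
python3 -c "
from h import *
spec(-.098,.024)"
```

```text
8.1 [0.6023 0.1855 0.0287] off now 0.029524556436339472 [-0.3  0.5  0.2] [ 1.273e+01  1.300e-01  8.300e-01 -1.000e-02]
```

Request:
step_arm(targets=[1,0,0.4,0,0,1.7,0,0.6,0,0,2.4,0,0.6,0,0,3.3,0,0.6,0,0,4.2,0,0.6,0,0])

```text
time: 8.6
tool_pos: [0.5609, 0.1926, 0.0245]
orientation: [[-0.986, 0.164, -0.025], [0.164, 0.986, 0.004], [0.026, -0.0, -1.0]]
ft_force: [2.7, -1.0, -0.9]
width: 0.0
```

Request:
step_arm(targets=[1.2,0,0,0,0,2.2,0,0,0,0,3.2,0,0,0,0,4.2,0,0,0,0,5.2,0,0,0,0])

```text
time: 9.1
tool_pos: [0.5089, 0.2013, 0.0259]
orientation: [[-0.986, 0.164, -0.025], [0.164, 0.987, 0.004], [0.025, -0.0, -1.0]]
ft_force: [2.2, -0.5, -1.5]
width: 0.0004
```

```bash
python3 -c "
from h import *
spec(-.099,.024)"
```

```text
9.1 [0.5089 0.2013 0.0259] off now -0.0653004908773298 [ 2.2 -0.5 -1.5] [ 3.37  0.1   0.28 -0.  ]
```

Request:
step_arm(targets=[0.9,0,0,0,0,1.8,0,0,0,0,2.6,0.1,0,0,0,3.2,0.1,0,0,0,3.4,0.1,0,0,0])

```text
time: 9.6
tool_pos: [0.4743, 0.208, 0.0268]
orientation: [[-0.986, 0.163, -0.026], [0.163, 0.987, 0.004], [0.027, -0.001, -1.0]]
ft_force: [2.0, -1.4, -0.9]
width: -0.0001
```

Request:
step_arm(targets=[0.3,0,0,0,0,0.6,0,0,0,0,0.6,0,0,0,0])

```text
time: 9.9
tool_pos: [0.4742, 0.2087, 0.0274]
orientation: [[-0.987, 0.163, -0.015], [0.163, 0.987, 0.004], [0.015, 0.002, -1.0]]
ft_force: [9.0, -3.9, -4.5]
width: -0.0008
```

```bash
python3 -c "
from h import *
spec(-.099,.024)"
```

```text
9.9 [0.4742 0.2087 0.0274] off now -0.1007594896019038 [ 9.  -3.9 -4.5] [-0.18 -0.06  0.34  0.01]
```

At the stop: offset -0.101, where about -0.099 was predicted, and the force has risen. I'll press once more lightly, then back off, lift and look.

Request:
step_arm(targets=[0.8,0,0,0,0,0.8,0,0,0,0])

```text
time: 10.1
tool_pos: [0.4744, 0.2097, 0.0282]
orientation: [[-0.987, 0.161, 0.002], [0.161, 0.987, 0.005], [-0.001, 0.005, -1.0]]
ft_force: [12.6, -6.0, -7.2]
width: 0.0003
```

Request:
step_arm(targets=[-0.9,0,0,0,0,-1.1,0,-0.5,0,0,-1.1,0,-4,0,0,-1.1,0,-8,0,0,-1.1,0,-12,0,0])

```text
time: 10.6
tool_pos: [0.483, 0.2073, 0.149]
orientation: [[-0.987, 0.162, -0.003], [0.161, 0.987, 0.005], [0.003, 0.004, -1.0]]
ft_force: [1.0, 0.5, 0.1]
width: -0.0001
```

Request:
step_arm(targets=[0,0,-5,0,0,0,0,-10,0,0,-1,0,-13,0,0,-1,0,-13,0,0])

```text
time: 11.0
tool_pos: [0.4959, 0.2058, 0.2845]
orientation: [[-0.987, 0.161, 0.008], [0.161, 0.987, 0.007], [-0.007, 0.008, -1.0]]
ft_force: [0.2, 0.1, 0.7]
width: -0.0001
```

Run:
```python
from h import *
spec(-.099,.024)
f=shot('wrist','w5')
u=np.array([np.cos(np.radians(-9.4)),np.sin(np.radians(-9.4))]);lip=np.array([.57342,.19166])
print('exp lip top rear px',px(f,[*(lip-.11*u),.047])*1.5625,'block',[ (d['at'],d['confidence']) for d in robot.recognise('wrist','mortar_block')])
cv2.imwrite('pics/w5b.png',cv2.resize(cv2.imread('pics/w5.png'),(800,600),interpolation=cv2.INTER_CUBIC))
shot('side','s5');shot('top','t5')
a=cv2.imread('pics/s5.png')[120:290,150:400];b=cv2.imread('pics/t5.png')[120:290,120:400]
cv2.imwrite('pics/st5.png',np.hstack([cv2.resize(a,(380,258)),cv2.resize(b,(420,258))]))
```

```text
11.0 [0.4959 0.2058 0.2845] off now -0.078762238592147 [0.2 0.1 0.7] [ 2.200e+00 -3.500e-01  2.603e+01  2.000e-02]
exp lip top rear px [397.52507768 200.98311673] block [([0.6571, 0.0203, 0.0517], 0.8), ([0.5558, 0.1897, 0.05], 0.73), ([0.4052, -0.0027, 0.0553], 0.63)]
```

View pics/w5b.png

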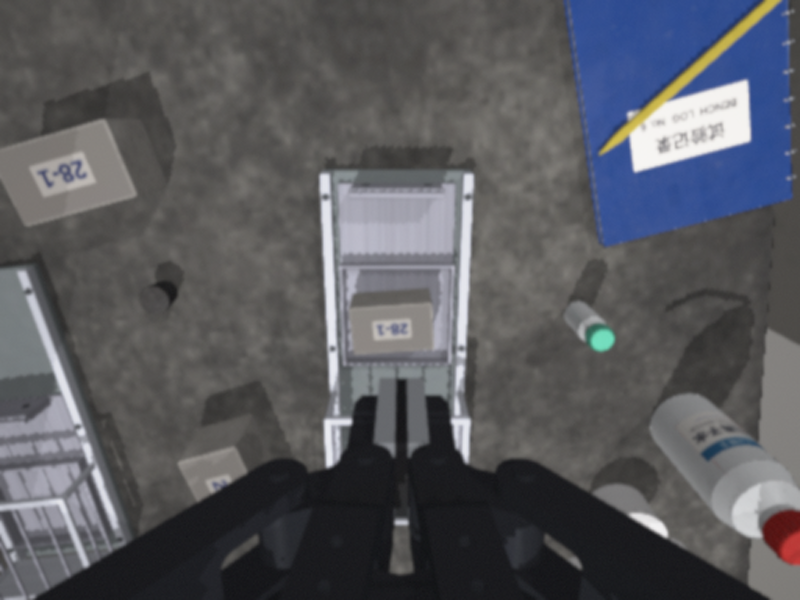

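View pics/st5.png

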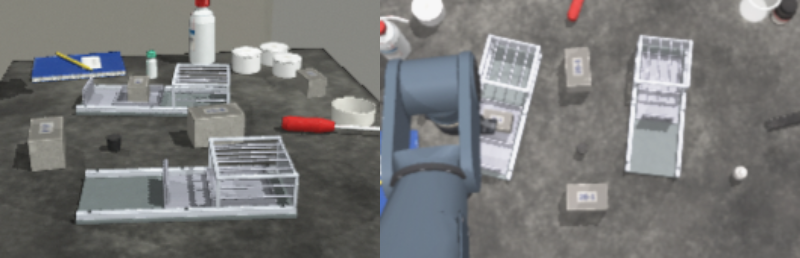

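The lip is at row ~195, where 201 was expected. The block lies in the pan, the empty tray is home, and the other objects are undisturbed.

```bash
python3 -c "
from station import robot
print(robot.finish_job())"
```

```text
the job is handed in; nothing more can be done
None
```

Both parts of the job are done, in the order asked, and I handed it in at about 11 s on the robot clock.

- **Empty tray:** I pushed its lip home with the shut fingertips. It stopped where predicted, and the push force then rose to 15 N against the stop. The wrist picture put the lip within 2 pixels of the home position.
- **Specimen tray:** I hooked the shut fingertips behind its lip and drew it about 0.11 m out. It stopped within 2 mm of the predicted end, with about 13 N against the stop.
- **Last pictures:** The block lies in its pan and the fingers never came near it. The empty tray is still home, and the stopper, vial and metal weight stand where they were.
- **Checks that disagreed:** The drawn-out lip showed about 6 pixels (in the enlarged picture) further out than calculated, which I put down to calibration error. The networks' early lip positions were about 4–7 cm off the picture, so I measured the lips from the wrist pictures instead.

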